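# Screw down a strainer's spanner ring with a tommy bar

## Task

Take the tommy bar out of its tray and use it in the holes of the strainer's spanner ring, hole after hole, to screw the ring clockwise (seen from above) until it is fully home on its seat. Turn the ring with the bar only, feel for the stop and do not force it, then lay the bar back flat in the tray. Leave the other parts where they are.

Things in the scene. Friction and masses are not known exactly. Their poses are not given: they have to be found in the camera images.
- strainer: Grey strainer pot, fixed on the flat 4 mm rubber mat that all things here stand on (the mat's top is at z = 4 mm). Origin: centre of the underside of its round flange (188 mm dia., 12 mm thick); z up along the thread axis, -x side roughly to the robot. A 52 mm brass threaded neck with a plug rises through the ring to 136 mm.
- seat (a point): Centre of the ring's seat, a flat 92 mm shoulder, on the thread axis 70 mm above the strainer's origin. The ring is home when the ring's origin meets this point.
- stud (a point): Top of one of four upright steel studs on the flange: 14 mm dia., top 125 mm above the strainer's origin, on a 75 mm radius, 1.15 rad to either side of the strainer's -x and +x directions. They limit the bar in a hole to about 0.95 rad either side of -x (or +x), so no single hole brings the ring home.
- ring: Steel spanner ring on the neck, 84 mm dia., 28 mm high. Origin: centre of its underside. Clockwise from above lowers it 24 mm a turn, to a hard stop on the seat; at the start it is 6 to 8.5 mm up, 1.7 to 2.2 rad from home. It stays where left; thread friction about 0.25 N m. Bar pushed on it with over 25 N, or over 12 N once it is home: forced.
- ring_hole (a point): Centre of the mouth of the hole on the ring's own +x, at 42 mm radius, 14 mm above the ring's origin. Six such radial holes, 12 mm square, 60 degrees apart, level, 16 mm deep (flat bottom at 26 mm radius).
- bar: Steel tommy bar, 150 mm, 170 g. Origin on its centre line at the centre of mass, 92 mm behind the tip; own +x to the tip. 14 mm square grip from 58 mm behind to 32 mm ahead of the origin, then a 9 mm round nose, 60 mm long, tapered over the last 5 mm. Starts flat in the tray, tip away from the robot. Held firmly at the origin it takes about 5 N sideways to turn the ring, soon over 7 N at the stop.
- bar_tip (a point): The centre of the bar's tip.
- tray: Shallow open aluminium tray, fixed on the mat, 260 mm (own x) by 125 mm (own y), 20 mm high, walls and floor 3 mm. Origin: centre of its underside. A bar lying in it has its centre line 10 mm above the origin.
- partsbox: Bystander: fixed grey parts box with cam-locked steel lid, 206 x 131 x 66 mm. Origin: centre of the underside. It and the tray may swap places.
- basket: Bystander: blue aluminium strainer basket, 84 mm dia., 108 mm high over its bail. Origin: centre of the underside.
- plunger: Bystander: brass solenoid plunger standing upright, 22 mm dia. foot, 44 mm high. Origin: centre of the underside.
- roller_a: Bystander: black nylon roller on end, 36 mm dia., 30 mm high. Origin: centre of the underside.
- roller_b: Bystander: the like roller, elsewhere.
- gasket_ring: Bystander: flat copper joint ring, 68 mm dia., 8 mm high. Origin: centre of the underside.
- grease_tin: Bystander: steel tin, 68 mm dia., 60 mm high. Origin: centre of the underside.
- bearing: Bystander: steel bearing, 52 mm dia., 15 mm high. Origin: centre of the underside.

How it is judged:
On the way, in this order (a step that is already met when the one before it is completed fails the run):
1. the bar's nose is well into a hole of the ring, which is not yet home (distance between bar_tip and ring below 0.04 m and z of bar_tip in the frame of ring between 0.009 and 0.019 m and z of ring in the frame of strainer above 0.0725 m), for 0.1 s.
2. the ring is screwed home on its seat (z of ring in the frame of strainer below 0.0703 m), for 0.1 s.
At the end, for the whole second after the job is handed in: The ring is home: its underside no more than 0.3 mm above its seat. The bar lies flat and at rest inside the tray, let go, wholly within the walls, its centre line no more than 16 mm above the tray's underside (z of ring in the frame of strainer below 0.0703 m and z of each of bar, bar_tip in the frame of tray below 0.016 m and x of bar in the frame of tray between -0.13 and 0.13 m and y of bar in the frame of tray between -0.0625 and 0.0625 m and x of bar_tip in the frame of tray between -0.13 and 0.13 m and y of bar_tip in the frame of tray between -0.0625 and 0.0625 m and linear speed of bar below 0.02 m/s); the robot touches nothing.
It fails at once if the bar is jammed on the ring with more than 25 N (contact force between bar and ring above 25 N).
It fails at once if the ring is forced after it is home: more than 12 N between bar and ring (contact force between bar and ring above 12 N and z of ring in the frame of strainer below 0.0703 m).
It fails at once if the gripper touches the ring with more than 2 N (it is to be turned with the bar only) (contact force between any of the fingers, the arm and ring above 2 N).
It fails at once if a bystander is shifted by more than 20 mm (distance of any of basket, plunger, roller_a, roller_b, gasket_ring, grease_tin, bearing from where it was at the start of the episode above 0.02 m).
It also fails if it takes over 72 s, if anything falls off the work surface, if the arm or the gripper's body presses on something with over 40 N, if the wrist force passes 120 N, or if a joint passes its speed limit or range.

## Robot

A 7-joint arm with a two-finger parallel gripper is mounted at the origin on the work surface. World frame = base frame: x ahead of the robot, y to its left, z up, the work surface at z = 0. Lengths are in m, angles in rad, forces in N, time in s.
With the tool pointing down it reaches from about 0.4 to 0.875 m from the base axis. Payload 4.4 kg.
Tool frame: the origin (TCP) lies midway between the tips of the shut fingers; the grasp point (between the pads) lies r.grip_depth behind it (r.grip_depth is the distance from the TCP to the grasp point, in m); z points along the fingers, y is the line along which they close (so a half turn about z gives the same grasp; the last joint's range is limited). The gripper opens to 85 mm and grips with 20 to 120 N. Pads are 22 mm wide; open, the fingers measure 114 mm over their backs; the gripper's body (76 mm by 85 mm) begins 54 mm behind the grasp point. The pads swing forward as they close: fully open they stand 13 mm farther back than shut.
Start: joints at [-1.267, 0.628, 0.038, 1.517, -0.027, 0.996, -0.02], TCP at [0.235, 0.606, 0.231] pointing down, gripper open.
Joint ranges: [-3.06, 3.06], [-0.37, 2.12], [-1.25, 1.32], [0.18, 2.47], [-1.1, 4.24], [0.23, 1.98], [-2.94, 2.94]. Speed limits (rad/s): [2.57, 2.57, 3.14, 3.14, 3.14, 3.14, 3.14].

## Interface

Orientations are given as a rotation vector (axis times angle).
In Python, from bench import r, optics gives the robot as it stands.
- The arm moves only by the tool servo_tool, never from a script. Its argument "steps" is a list of rows, each an object of numbers: "tx", "ty", "tz": the shift along the tool's x, y, z in mm; "ax", "ay", "az": the turn, a rotation vector about the tool's x, y, z in degrees. A call has 1 to 20 rows; each row shifts and turns the commanded pose from where the row before left it, along the tool's axes as they then stand; what a row does not reach is not made up. A row lasts 1/8 s, in which the tool goes at most 62.5 mm and 10.7 degrees, less where a joint would pass 70% of its speed; a pose out of reach is approached as far as the arm can. A call with a gripper value outside its range is refused whole. "jaw" is the opening, from 0 (shut) to 1 (fully open), set as the call begins (left out, the last holds). The fingers move at their own pace and stop on an object; the grip force is fixed at half the most. Time passes only in rows, so rows that do not move let the fingers close. It gives the time, the measured TCP pose, the force, the opening and the grip force at its end, in the units of the state.
- r.state(): the state, without advancing time (a new reading comes with each control period).
- optics.read_camera(name): name is "side" or "top"; returns a dict with "img" (480x640x3 uint8, red, green, blue), "fx", "fy", "cx", "cy" (pixels), "R" (3x3) and "t" (3): a world point X has camera coordinates R X + t. Camera axes: x right, y down, z forward; pixel columns grow to the right and rows downward; lengths in m; the calibration is good to about 2 mm. A picture is of the moment at which its call begins. There is no depth.
- r.close_job(): hands the job in; it is judged then, once.
The state is a dict: "clock": time; "q": joint angles; "dq": joint speeds; "tau": joint torques, N m; "ee_pos": TCP position; "tool_rot": TCP orientation; "ft_force": force on the tool from outside, world axes, zero at the start; "moment": the same for the moment, N m; "gripper_width": opening from 0.0 (shut) to 1.0 (fully open); "grasp_force": force on a finger pad.
Only numpy, scipy, OpenCV 4.12 (cv2) and the standard library are available. Lean on these libraries where they do the work, as an engineer would, in place of code of your own. Each camera call takes 0.05 s, during which the arm holds its last target. There are 200 camera calls.

## Working session

There is one attempt and no reset: what is moved stays moved. The work goes in short steps, Python scripts to look and compute and a tool call to move; the robot and the scene stay as the last step left them, time stands still between calls to the robot, and variables do not carry over. Pictures are saved under pics/ and viewed, at most 10 in all, crops included, and the job is handed in when it is done.

Besides the shell and the picture viewer there is one more tool, called after "Call:" as name(argument=value, ...) on one line, values as JSON. servo_tool: Moves the arm, as the interface text tells. Its arguments: {"type":"object","properties":{"steps":{"type":"array","items":{"type":"object","properties":{"tx":{"type":"number"},"ty":{"type":"number"},"tz":{"type":"number"},"ax":{"type":"number"},"ay":{"type":"number"},"az":{"type":"number"}}}},"jaw":{"type":"number"}},"required":["steps"]}

```bash
ls; mkdir -p pics; python3 - <<'E'
from bench import r, optics
import cv2
s=r.state();print({k:s[k] for k in s}, r.grip_depth)
for n in("top","side"):
    c=optics.read_camera(n);cv2.imwrite(f"pics/{n}0.png",c["img"][:,:,::-1])
    print(n,c["fx"],c["fy"],c["cx"],c["cy"],c["R"],c["t"])
E
```

```text
pics
{'clock': 0.0, 'q': array([-1.26679311,  0.62932756,  0.03841731,  1.51836848, -0.0270237 ,
        0.99630975, -0.0199735 ]), 'dq': array([ 1.84730406e-05,  3.30324555e-05, -3.41678588e-04,  9.74510662e-04,
        2.19024800e-04,  5.41139232e-04,  7.68099132e-04]), 'tau': array([ 5.89971605e-04, -5.63409805e+01,  1.22685079e+00, -1.93442631e+01,
        1.11473768e-02,  1.06228862e-02, -3.82620826e-06]), 'ee_pos': array([0.23465678, 0.60549153, 0.23040052]), 'tool_rot': array([-5.77463293e-01, -3.08769795e+00,  2.92473207e-03]), 'ft_force': array([ 0.16169478, -0.08649599,  0.40649327]), 'moment': array([-0.02493496, -0.02400266, -0.0575127 ]), 'grasp_force': 0.0, 'gripper_width': 1.0023295173836428} 0.0187
top 602.6648465867471 602.6648465867471 314.5535003231045 235.92708630527727 [[ 0.02675908 -0.99963507 -0.00369966]
 [-0.99805766 -0.02650821 -0.05637576]
 [ 0.05625712  0.00520104 -0.99840277]] [-0.00128066  0.59122345  1.25750409]
side 433.99886610941655 433.99886610941655 313.9344427453812 243.48849416206136 [[-9.34871629e-01 -3.54985739e-01 -4.03815974e-04]
 [-2.33136079e-01  6.14831870e-01 -7.53411800e-01]
 [ 2.67698724e-01 -7.04249172e-01 -6.57548855e-01]] [0.5735264  0.22253429 0.87092224]
```

View pics/top0.png

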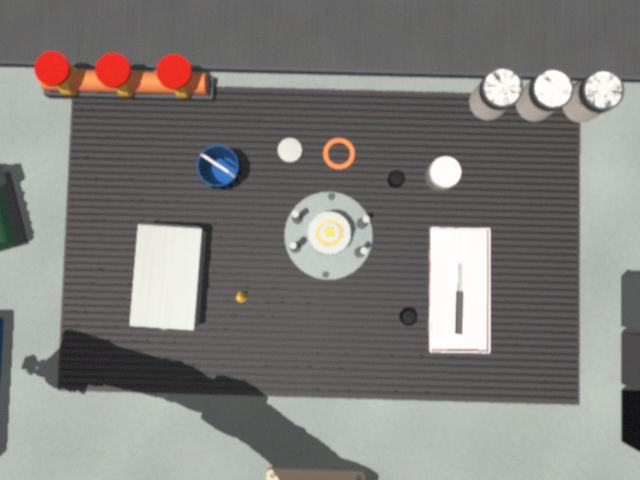

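View pics/side0.png

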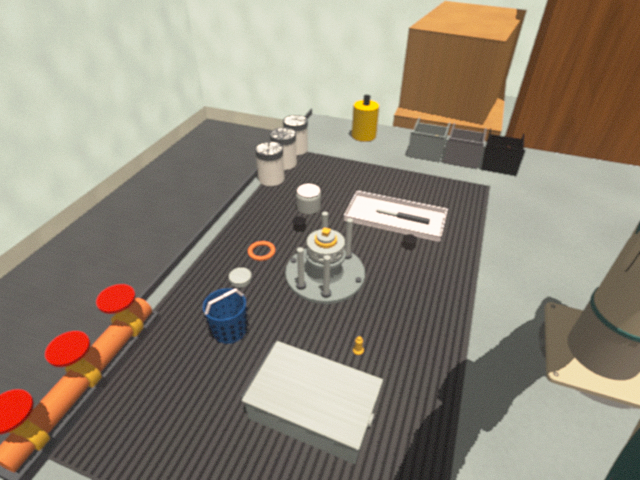

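The top view shows the strainer at about (328,235), the tray at (460,290) with the bar from (460,263) to (459,333), and a roller at (409,316). The side view shows the ring at about (325,250). Next I'll enlarge both.

```bash
python3 - <<'E'
import cv2,numpy as np
t=cv2.imread("pics/top0.png");s=cv2.imread("pics/side0.png")
a=cv2.resize(s[200:300,275:375],(600,600),interpolation=cv2.INTER_CUBIC)
cv2.imwrite("pics/c1.png",a)
b=cv2.resize(t[185:285,280:380],(400,400),interpolation=cv2.INTER_CUBIC)
d=cv2.resize(t[245:345,420:500],(400,500),interpolation=cv2.INTER_CUBIC)
m=np.zeros((500,800,3),np.uint8);m[:400,:400]=b;m[:,400:]=d
cv2.imwrite("pics/c2.png",m)
E
```

```text
(no output)
```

View pics/c1.png

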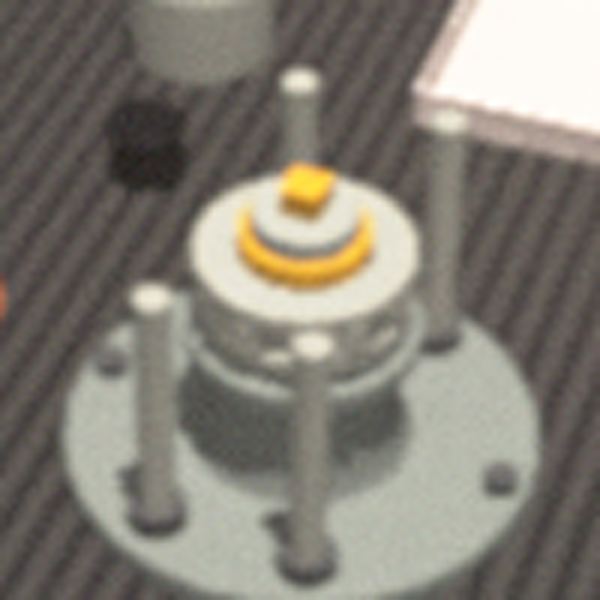

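View pics/c2.png

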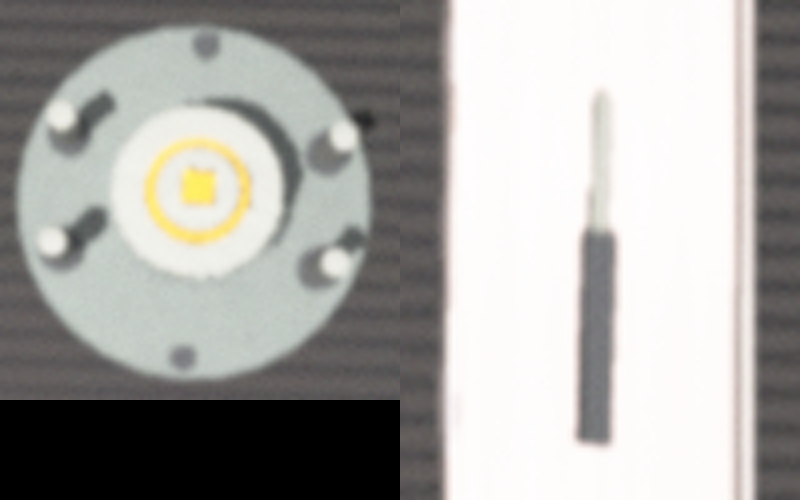

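```bash
cat > h.py <<'E'
import numpy as np, cv2
from bench import r, optics
from scipy.optimize import least_squares
from scipy.spatial.transform import Rotation as Ro
def proj(c,X):
    X=np.atleast_2d(X)@np.array(c["R"]).T+np.array(c["t"])
    return np.c_[c["fx"]*X[:,0]/X[:,2]+c["cx"],c["fy"]*X[:,1]/X[:,2]+c["cy"]]
def back(c,uv,z):
    R=np.array(c["R"]);o=-R.T@np.array(c["t"])
    d=R.T@np.array([(uv[0]-c["cx"])/c["fx"],(uv[1]-c["cy"])/c["fy"],1.]);return o+d*(z-o[2])/d[2]
def cam(n,k=1):
    cs=[optics.read_camera(n) for _ in range(k)];c=cs[0];c["avg"]=np.mean([x["img"].astype(float) for x in cs],0);return c
E
python3 - <<'E'
from h import *
T=cam("top");S=cam("side")
for c in(T,S):print("cam",-np.array(c["R"]).T@c["t"])
to=lambda p,s,o:[(p[0]+.5)/s-.5+o[0],(p[1]+.5)/s-.5+o[1]]
tp=[to(p,4,(280,185)) for p in[(62,116),(53,241),(344,136),(336,263)]]
sp=[to(p,6,(275,200)) for p in[(151,298),(314,346),(301,78),(449,122)]]
Pt=np.array([back(T,p,.129) for p in tp]);Ps=np.array([back(S,p,.129) for p in sp])
print(Pt.round(4));print(Ps.round(4));print(Pt.mean(0),Ps.mean(0))
for P in(Pt,Ps):
    # +y studs: +x, -x order ; yaw by fit
    a=np.pi;L=np.array([[75*np.cos(1.15),75*np.sin(1.15)],[-75*np.cos(1.15),75*np.sin(1.15)],[75*np.cos(1.15),-75*np.sin(1.15)],[-75*np.cos(1.15),-75*np.sin(1.15)]])/1e3
    D=P[:,:2]-P[:,:2].mean(0);yaw=np.arctan2((L[:,0]*D[:,1]-L[:,1]*D[:,0]).sum(),(L*D).sum());print("yaw",yaw,np.linalg.norm(D,axis=1))
# flange circle
print("ring top centre T",back(T,to((198,188),4,(280,185)),.109), "neck",back(T,to((199,187),4,(280,185)),.14))
bt=[to(p,5,(420,245)) for p in[(201,90),(200,232),(194,442)]]
print("bar tip, step, end",[back(T,p,.014).round(4) for p in bt])
x0=Ps.mean(0)[:2]
for z in(.106,.108,.110,.112):
    a=np.linspace(0,6.28,200);u=proj(S,np.c_[x0[0]+.042*np.cos(a),x0[1]+.042*np.sin(a),a*0+z])
    q=lambda v,o:(v-o+.5)*6-.5
    print(z,"pred left/right/top/bottom",q(u[:,0].min(),275),q(u[:,0].max(),275),q(u[:,1].min(),200),q(u[:,1].max(),200))
E
```

```text
cam [0.51936581 0.00785176 1.2888215 ]
cam [0.35490955 0.68011879 0.74056549]
[[ 0.6269  0.0526  0.129 ]
 [ 0.5664  0.0552  0.129 ]
 [ 0.6208 -0.0837  0.129 ]
 [ 0.5594 -0.0813  0.129 ]]
[[ 0.6253  0.053   0.129 ]
 [ 0.5634  0.0561  0.129 ]
 [ 0.6192 -0.0864  0.129 ]
 [ 0.5572 -0.0802  0.129 ]]
[ 0.59334283 -0.01431455  0.129     ] [ 0.5912795  -0.01437005  0.129     ]
yaw -0.04682664432831768 [0.07481058 0.07454665 0.0746564  0.07505621]
yaw -0.04971342570400376 [0.07550527 0.07573792 0.07721875 0.07415876]
ring top centre T [ 0.59505281 -0.01434694  0.109     ] neck [ 0.59355506 -0.01422878  0.14      ]
bar tip, step, end [array([ 0.543 , -0.2936,  0.014 ]), array([ 0.4832, -0.294 ,  0.014 ]), array([ 0.3953, -0.2926,  0.014 ])]
0.106 pred left/right/top/bottom 192.63120544757066 418.37692001249843 181.17716650335603 328.9621948482106
0.108 pred left/right/top/bottom 192.56995713940967 418.6228179655885 177.14505370902657 324.8651498199261
0.11 pred left/right/top/bottom 192.50854215388927 418.8693861776633 173.1023212231961 320.7565839976421
0.112 pred left/right/top/bottom 192.44695980970494 419.1166273929106 169.04892703567077 316.63644871863806
```

```bash
python3 - <<'E'
from h import *
S=cam("side",8)
c0=np.array([.5915,-.0143]);h=.0072
A=np.radians(np.arange(20,200,.5));Z=np.linspace(.074+h+.031,.074+h-.006,74)
g=np.array([[ [c0[0]+.042*np.cos(a),c0[1]+.042*np.sin(a),z] for a in A[::-1]] for z in Z])
uv=proj(S,g.reshape(-1,3)).reshape(len(Z),len(A),2).astype(np.float32)
im=cv2.remap(S["avg"].astype(np.float32)[:,:,::-1].copy(),uv,None,cv2.INTER_CUBIC)
o=cv2.resize(im,(720,296),interpolation=cv2.INTER_LINEAR)
o=np.clip((o-40)*1.3,0,255).astype(np.uint8)
for d in range(20,200,20):
    x=int((200-d)*4);cv2.line(o,(x,0),(x,8),(0,0,255),1);cv2.putText(o,str(d),(x,20),0,.4,(0,0,255))
o2=cv2.resize(np.clip(S["avg"][225:275,300:352,::-1],0,255).astype(np.uint8),(312,300),interpolation=cv2.INTER_CUBIC)
m=np.zeros((600,720,3),np.uint8);m[:296]=o;m[300:600,:312]=o2
cv2.imwrite("pics/unw.png",m)
E
```

```text
(no output)
```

View pics/unw.png

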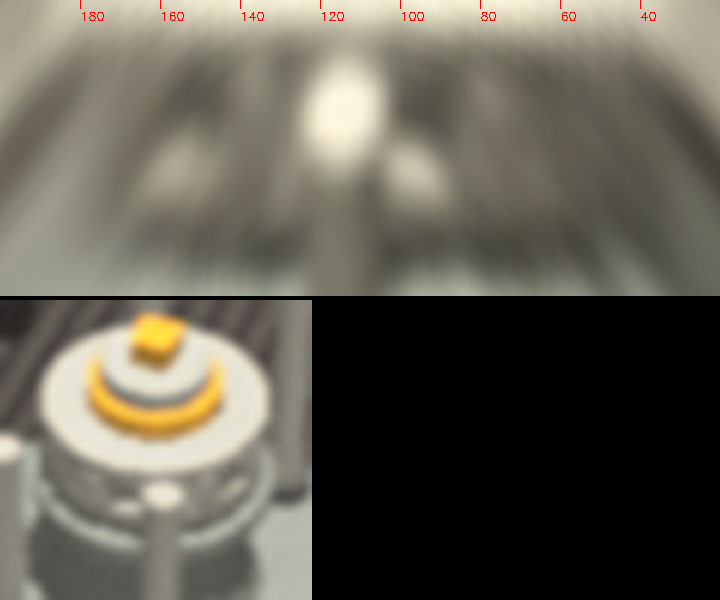

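Two lit hole floors show in the unwrapped view at about 97° and 157°, with the other holes every 60°. So one hole sits near 217°, on the robot's side. I'll fetch the bar first.

```bash
cat >> h.py <<'E'
def delta(p,az):
    "rotate first (az deg total), then translate in the new tool frame (mm)"
    s=r.state();M=Ro.from_rotvec(s["tool_rot"])
    a=np.radians(az);x=np.array([np.cos(a),np.sin(a),0]);z=np.array([0,0,-1.]);T=Ro.from_matrix(np.c_[x,np.cross(z,x),z])
    rv=(M.inv()*T).as_rotvec(degrees=True)
    print("t",round(s["clock"],2),"rot",rv.round(2),"then trans mm",(T.inv().apply(np.array(p)-s["ee_pos"])*1e3).round(1))
E
python3 - <<'E'
from h import *
delta([.5,.03,.231],179.5);delta([.452,-.293,.12],179.5)
E
```

```text
t 0.6 rot [  0.    -0.   -20.69] then trans mm [-2.701e+02 -5.737e+02  3.000e-01]
t 0.6 rot [  0.    -0.   -20.69] then trans mm [-224.9 -897.2  111.3]
```

Call:
servo_tool(steps=[{"az": -10.35},{"az": -10.34},{"tx": -22.5,"ty": -47.8},{"tx": -22.5,"ty": -47.8},{"tx": -22.5,"ty": -47.8},{"tx": -22.5,"ty": -47.8},{"tx": -22.5,"ty": -47.8},{"tx": -22.5,"ty": -47.8},{"tx": -22.5,"ty": -47.8},{"tx": -22.5,"ty": -47.8},{"tx": -22.5,"ty": -47.8},{"tx": -22.5,"ty": -47.8},{"tx": -22.5,"ty": -47.8},{"tx": -22.5,"ty": -47.8},{"tx": 7.5,"ty": -53.9,"tz": 18},{"tx": 7.5,"ty": -53.9,"tz": 18},{"tx": 7.5,"ty": -53.9,"tz": 18},{"tx": 7.5,"ty": -53.9,"tz": 18},{"tx": 7.5,"ty": -53.9,"tz": 18},{"tx": 7.5,"ty": -53.9,"tz": 18}], jaw=0.6)

```text
validation failed for argument at $.st...
```

```bash
python3 - <<'E'
from h import *
delta([.452,-.293,.009],179.5)
E
```

```text
t 0.6 rot [  0.    -0.   -20.69] then trans mm [-224.9 -897.2  222.3]
```

Call:
servo_tool(steps=[{"tx": 0,"ty": 0,"tz": 0,"ax": 0,"ay": 0,"az": -10.35},{"tx": 0,"ty": 0,"tz": 0,"ax": 0,"ay": 0,"az": -10.34}], jaw=0.6)

```text
clock: 0.85
ee_pos: [0.2348, 0.6061, 0.2314]
tool_rot: [0.004, 3.141, 0.0]
ft_force: [0.2, -0.1, 0.2]
gripper_width: 0.609
grasp_force: 0.0
```

Call:
servo_tool(steps=[{"tx": -22.5,"ty": -47.8,"tz": 0,"ax": 0,"ay": 0,"az": 0},{"tx": -22.5,"ty": -47.8,"tz": 0,"ax": 0,"ay": 0,"az": 0},{"tx": -22.5,"ty": -47.8,"tz": 0,"ax": 0,"ay": 0,"az": 0},{"tx": -22.5,"ty": -47.8,"tz": 0,"ax": 0,"ay": 0,"az": 0},{"tx": -22.5,"ty": -47.8,"tz": 0,"ax": 0,"ay": 0,"az": 0},{"tx": -22.5,"ty": -47.8,"tz": 0,"ax": 0,"ay": 0,"az": 0},{"tx": -22.5,"ty": -47.8,"tz": 0,"ax": 0,"ay": 0,"az": 0},{"tx": -22.5,"ty": -47.8,"tz": 0,"ax": 0,"ay": 0,"az": 0},{"tx": -22.5,"ty": -47.8,"tz": 0,"ax": 0,"ay": 0,"az": 0},{"tx": -22.5,"ty": -47.8,"tz": 0,"ax": 0,"ay": 0,"az": 0},{"tx": -22.5,"ty": -47.8,"tz": 0,"ax": 0,"ay": 0,"az": 0},{"tx": -22.5,"ty": -47.8,"tz": 0,"ax": 0,"ay": 0,"az": 0},{"tx": 7.5,"ty": -53.9,"tz": 18,"ax": 0,"ay": 0,"az": 0},{"tx": 7.5,"ty": -53.9,"tz": 18,"ax": 0,"ay": 0,"az": 0},{"tx": 7.5,"ty": -53.9,"tz": 18,"ax": 0,"ay": 0,"az": 0},{"tx": 7.5,"ty": -53.9,"tz": 18,"ax": 0,"ay": 0,"az": 0},{"tx": 7.5,"ty": -53.9,"tz": 18,"ax": 0,"ay": 0,"az": 0},{"tx": 7.5,"ty": -53.9,"tz": 18,"ax": 0,"ay": 0,"az": 0}])

```text
clock: 3.1
ee_pos: [0.4521, -0.2947, 0.1229]
tool_rot: [0.013, 3.141, -0.0]
ft_force: [1.3, 0.9, 0.8]
gripper_width: 0.6
grasp_force: 0.0
```

```bash
python3 - <<'E'
from h import *
delta([.452,-.293,.009],179.5);print(r.state()["q"])
E
```

```text
t 3.1 rot [-0.01  0.05  0.01] then trans mm [1.000e-01 1.700e+00 1.139e+02]
[ 0.53694656  0.62248942 -0.01682316  1.92886858  0.01727905  0.58948612
  2.07115673]
```

Call:
servo_tool(steps=[{"tx": 0,"ty": 1.7,"tz": 40,"ax": 0,"ay": 0,"az": 0},{"tx": 0,"ty": 0,"tz": 40,"ax": 0,"ay": 0,"az": 0},{"tx": 0,"ty": 0,"tz": 15,"ax": 0,"ay": 0,"az": 0},{"tx": 0,"ty": 0,"tz": 9.5,"ax": 0,"ay": 0,"az": 0},{"tx": 0,"ty": 0,"tz": 9,"ax": 0,"ay": 0,"az": 0},{"tx": 0,"ty": 0,"tz": 0,"ax": 0,"ay": 0,"az": 0},{"tx": 0,"ty": 0,"tz": 0,"ax": 0,"ay": 0,"az": 0}])

```text
clock: 3.98
ee_pos: [0.4526, -0.2914, 0.0105]
tool_rot: [0.013, 3.14, -0.001]
ft_force: [0.8, -0.9, 0.2]
gripper_width: 0.598
grasp_force: 0.0
```

Call:
servo_tool(steps=[{"tx": 0,"ty": 0,"tz": 0,"ax": 0,"ay": 0,"az": 0},{"tx": 0,"ty": 0,"tz": 0,"ax": 0,"ay": 0,"az": 0},{"tx": 0,"ty": 0,"tz": 0,"ax": 0,"ay": 0,"az": 0},{"tx": 0,"ty": 0,"tz": 0,"ax": 0,"ay": 0,"az": 0},{"tx": 0,"ty": 0,"tz": 0,"ax": 0,"ay": 0,"az": 0},{"tx": 0,"ty": 0,"tz": 0,"ax": 0,"ay": 0,"az": 0}], jaw=0)

```text
clock: 4.72
ee_pos: [0.4525, -0.2915, 0.0104]
tool_rot: [0.014, 3.141, -0.001]
ft_force: [-0.9, 0.4, 5.5]
gripper_width: 0.144
grasp_force: 59.4
```

Call:
servo_tool(steps=[{"tx": 0,"ty": 0,"tz": -10,"ax": 0,"ay": 0,"az": 0},{"tx": 0,"ty": 0,"tz": -40,"ax": 0,"ay": 0,"az": 0},{"tx": 0,"ty": 0,"tz": -50,"ax": 0,"ay": 0,"az": 0},{"tx": 0,"ty": 0,"tz": -30,"ax": 0,"ay": 0,"az": -9.5},{"tx": 0,"ty": 0,"tz": 0,"ax": 0,"ay": 0,"az": -9.5},{"tx": 0,"ty": 0,"tz": 0,"ax": 0,"ay": 0,"az": -9.5},{"tx": 0,"ty": 0,"tz": 0,"ax": 0,"ay": 0,"az": -9.5},{"tx": 0,"ty": 0,"tz": 0,"ax": 0,"ay": 0,"az": 0}])

```text
clock: 5.72
ee_pos: [0.4517, -0.2911, 0.14]
tool_rot: [1.007, -2.976, -0.001]
ft_force: [-0.2, 0.1, -1.6]
gripper_width: 0.139
grasp_force: 58.8
```

```bash
python3 - <<'E'
from h import *
delta([.4723,-.1065,.0916],217.5)
E
```

```text
t 5.72 rot [ 0.03  0.01 -0.12] then trans mm [-128.8  133.9   48.4]
```

Call:
servo_tool(steps=[{"tx": 0,"ty": 44.6,"tz": 12,"ax": 0,"ay": 0,"az": 0},{"tx": 0,"ty": 44.6,"tz": 18,"ax": 0,"ay": 0,"az": 0},{"tx": 0,"ty": 44.7,"tz": 18.4,"ax": 0,"ay": 0,"az": 0},{"tx": -43,"ty": 0,"tz": 0,"ax": 0,"ay": 0,"az": 0},{"tx": -43,"ty": 0,"tz": 0,"ax": 0,"ay": 0,"az": 0},{"tx": -32,"ty": 0,"tz": 0,"ax": 0,"ay": 0,"az": 0},{"tx": -10.8,"ty": 0,"tz": 0,"ax": 0,"ay": 0,"az": 0},{"tx": 0,"ty": 0,"tz": 0,"ax": 0,"ay": 0,"az": 0}])

```text
clock: 6.72
ee_pos: [0.4723, -0.1066, 0.0913]
tool_rot: [1.008, -2.974, 0.0]
ft_force: [-0.2, -0.0, -1.8]
gripper_width: 0.141
grasp_force: 59.1
```

```bash
python3 - <<'E'
from h import *
delta([.4723,-.1065,.0916],217.5)
T=cam("top",6);S=cam("side",8)
a=cv2.resize(np.clip(T["avg"][190:310,290:410,::-1],0,255).astype(np.uint8),(400,400),interpolation=cv2.INTER_CUBIC)
b=cv2.resize(np.clip(S["avg"][210:290,290:370,::-1],0,255).astype(np.uint8),(400,400),interpolation=cv2.INTER_CUBIC)
cv2.imwrite("pics/pre.png",np.hstack([a,b]));np.savez("pre.npz",T=T["avg"],S=S["avg"])
E
```

```text
t 6.72 rot [ 0.01 -0.05 -0.05] then trans mm [-0.   0.1 -0.3]
```

View pics/pre.png

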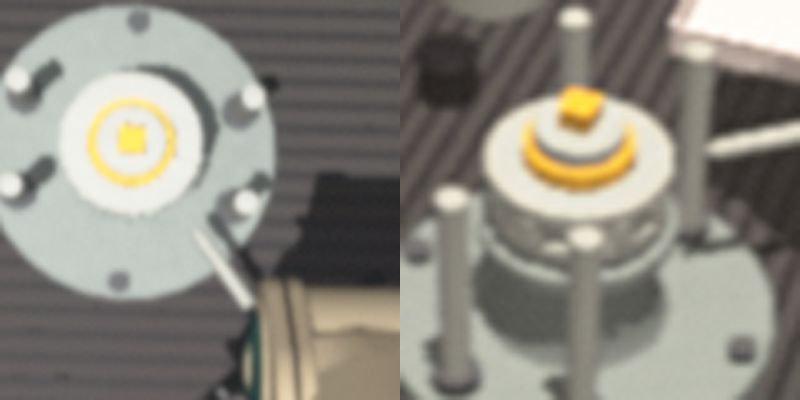

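```bash
python3 - <<'E'
from h import *
T=cam("top");S=cam("side");d=np.load("pre.npz")
to=lambda p,s,o:[(p[0]+.5)/s-.5+o[0],(p[1]+.5)/s-.5+o[1]]
k=10/3
# nose centre-line: per crop, ridge along predicted line
c=np.array([.5936,-.0143]);a=np.radians(217.5);u=np.array([np.cos(a),np.sin(a)]);n=np.array([-u[1],u[0]])
def prof(C,img,rad,z,c=c):
    out=[]
    for R in rad:
        o=np.arange(-14,14.1,.5)/1e3
        P=np.c_[c+R*u+o[:,None]*n,np.full(len(o),z)]
        uv=proj(C,P).astype(np.float32)[None]
        v=cv2.remap(img.mean(2).astype(np.float32),uv,None,cv2.INTER_CUBIC)[0]
        w=np.clip(v-np.percentile(v,60),0,None)*(abs(o)<.009);out.append((R,round(v.max()),round((w*o).sum()/w.sum()*1e3,2)))
    return out
print("top",prof(T,d["T"],np.arange(.056,.115,.005),.0952))
print("tip/nose-end by eye",[back(T,to(p,k,(290,190)),.0952).round(4) for p in[(197,230),(248,305)]],"expected tip",c+.06*u)
# side: predicted tip / nose
tc=np.array(r.state()["ee_pos"])
for rr in(.0915,.06,.0315): 
    P=np.r_[tc[:2]-rr*u,.0952];q=proj(S,P)[0];print("side pred crop px",((q-[290,210])+.5)*5-.5+[400,0])
# ring centre in top by circle fit threshold
g=d["T"].mean(2);print("ring center eye",back(T,to((131,142),k,(290,190)),.109))
blur=cv2.GaussianBlur(g.astype(np.uint8),(3,3),0)
m=(blur[205:260,300:360]>195).astype(np.uint8)
cs,_=cv2.findContours(m,cv2.RETR_EXTERNAL,cv2.CHAIN_APPROX_NONE);q=max(cs,key=cv2.contourArea);e=cv2.fitEllipse(q);print(e,back(T,[e[0][0]+300,e[0][1]+205],.109))
E
```

```text
top [(np.float64(0.056), 199, np.float64(-0.39)), (np.float64(0.061), 198, np.float64(-3.08)), (np.float64(0.066), 212, np.float64(-0.1)), (np.float64(0.071), 220, np.float64(0.15)), (np.float64(0.07599999999999998), 219, np.float64(0.11)), (np.float64(0.08099999999999999), 220, np.float64(0.29)), (np.float64(0.086), 221, np.float64(0.21)), (np.float64(0.09099999999999998), 222, np.float64(0.18)), (np.float64(0.09599999999999997), 222, np.float64(0.31)), (np.float64(0.10099999999999998), 221, np.float64(0.33)), (np.float64(0.10599999999999998), 221, np.float64(0.34)), (np.float64(0.11099999999999997), 220, np.float64(0.18))]
tip/nose-end by eye [array([ 0.5434, -0.0548,  0.0952]), array([ 0.4998, -0.086 ,  0.0952])] expected tip [ 0.5459988  -0.05082569]
side pred crop px [700.62529944 152.87623815]
side pred crop px [765.07503492 140.00780713]
side pred crop px [822.63210219 128.51560868]
ring center eye [ 0.59381583 -0.01403505  0.109     ]
((22.933948516845703, 29.08070182800293), (51.73479080200195, 60.435787200927734), 154.1332244873047) [ 0.58990701 -0.00233383  0.109     ]
```

Call:
servo_tool(steps=[{"tx": -4,"ty": 0,"tz": 0,"ax": 0,"ay": 0,"az": 0},{"tx": -4,"ty": 0,"tz": 0,"ax": 0,"ay": 0,"az": 0},{"tx": -3,"ty": 0,"tz": 0,"ax": 0,"ay": 0,"az": 0},{"tx": -3,"ty": 0,"tz": 0,"ax": 0,"ay": 0,"az": 0},{"tx": -2,"ty": 0,"tz": 0,"ax": 0,"ay": 0,"az": 0},{"tx": 0,"ty": 0,"tz": 0,"ax": 0,"ay": 0,"az": 0}])

```text
clock: 8.28
ee_pos: [0.4856, -0.0966, 0.0914]
tool_rot: [-1.01, 2.975, 0.0]
ft_force: [1.2, -0.3, -1.9]
gripper_width: 0.139
grasp_force: 59.1
```

Call:
servo_tool(steps=[{"tx": -2,"ty": 0,"tz": 0,"ax": 0,"ay": 0,"az": 0},{"tx": -1,"ty": 0,"tz": 0,"ax": 0,"ay": 0,"az": 0},{"tx": 0,"ty": 0,"tz": 0,"ax": 0,"ay": 0,"az": 0}])

```text
clock: 8.65
ee_pos: [0.4879, -0.0949, 0.0914]
tool_rot: [-1.01, 2.975, 0.0]
ft_force: [0.7, 0.1, -2.5]
gripper_width: 0.147
grasp_force: 59.1
```

Tip is at about radius 42 and still free.

Call:
servo_tool(steps=[{"tx": -1.5,"ty": 0,"tz": 0,"ax": 0,"ay": 0,"az": 0},{"tx": -1,"ty": 0,"tz": 0,"ax": 0,"ay": 0,"az": 0},{"tx": 0,"ty": 0,"tz": 0,"ax": 0,"ay": 0,"az": 0}])

```text
clock: 9.02
ee_pos: [0.4899, -0.0933, 0.0914]
tool_rot: [-1.01, 2.975, 0.0]
ft_force: [-0.1, -1.2, -1.7]
gripper_width: 0.14
grasp_force: 59.1
```

Call:
servo_tool(steps=[{"tx": -1,"ty": 0,"tz": 0,"ax": 0,"ay": 0,"az": 0},{"tx": -1,"ty": 0,"tz": 0,"ax": 0,"ay": 0,"az": 0},{"tx": 0,"ty": 0,"tz": 0,"ax": 0,"ay": 0,"az": 0}])

```text
clock: 9.4
ee_pos: [0.4915, -0.0921, 0.0914]
tool_rot: [-1.01, 2.975, 0.0]
ft_force: [-0.6, 0.1, -1.6]
gripper_width: 0.145
grasp_force: 59.1
```

Call:
servo_tool(steps=[{"tx": -1,"ty": 0,"tz": 0,"ax": 0,"ay": 0,"az": 0},{"tx": -1,"ty": 0,"tz": 0,"ax": 0,"ay": 0,"az": 0},{"tx": 0,"ty": 0,"tz": 0,"ax": 0,"ay": 0,"az": 0}])

```text
clock: 9.78
ee_pos: [0.4929, -0.0908, 0.0914]
tool_rot: [1.01, -2.975, -0.0]
ft_force: [-0.9, -0.8, -1.3]
gripper_width: 0.141
grasp_force: 59.1
```

Call:
servo_tool(steps=[{"tx": -1,"ty": 0,"tz": 0,"ax": 0,"ay": 0,"az": 0},{"tx": -1,"ty": 0,"tz": 0,"ax": 0,"ay": 0,"az": 0},{"tx": 0,"ty": 0,"tz": 0,"ax": 0,"ay": 0,"az": 0}])

```text
clock: 10.15
ee_pos: [0.4945, -0.0896, 0.0914]
tool_rot: [1.01, -2.975, -0.0]
ft_force: [-1.0, 0.5, -2.1]
gripper_width: 0.145
grasp_force: 59.1
```

```bash
python3 - <<'E'
from h import *
s=r.state();c=np.array([.5933,-.0143]);d=s["ee_pos"][:2]-c;print(np.linalg.norm(d),np.degrees(np.arctan2(*d[::-1]))%360)
T=cam("top",5);a=cv2.resize(np.clip(T["avg"][200:300,300:400,::-1],0,255).astype(np.uint8),(500,500),interpolation=cv2.INTER_CUBIC)
cv2.imwrite("pics/ins.png",a)
E
```

```text
0.12421801688645828 217.31632152633568
```

View pics/ins.png

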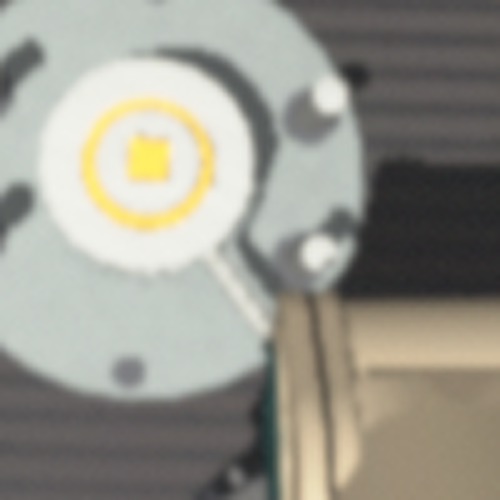

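Call:
servo_tool(steps=[{"tx": -1,"ty": 0,"tz": 0,"ax": 0,"ay": 0,"az": 0},{"tx": -1,"ty": 0,"tz": 0,"ax": 0,"ay": 0,"az": 0},{"tx": -0.02,"ty": 2.13,"tz": 0.07,"ax": 0,"ay": 0,"az": 1},{"tx": -0.02,"ty": 2.13,"tz": 0.07,"ax": 0,"ay": 0,"az": 1},{"tx": -0.02,"ty": 2.13,"tz": 0.07,"ax": 0,"ay": 0,"az": 1}])

```text
clock: 11.02
ee_pos: [0.4928, -0.0833, 0.0913]
tool_rot: [-0.929, 3.0, -0.001]
ft_force: [0.5, 0.8, -2.1]
gripper_width: 0.142
grasp_force: 59.1
```

Call:
servo_tool(steps=[{"tx": -0.02,"ty": 2.13,"tz": 0.07,"ax": 0,"ay": 0,"az": 1},{"tx": -0.02,"ty": 2.13,"tz": 0.07,"ax": 0,"ay": 0,"az": 1},{"tx": -0.02,"ty": 2.13,"tz": 0.07,"ax": 0,"ay": 0,"az": 1},{"tx": -0.02,"ty": 2.13,"tz": 0.07,"ax": 0,"ay": 0,"az": 1}])

```text
clock: 11.52
ee_pos: [0.4881, -0.0765, 0.091]
tool_rot: [-0.823, 3.031, -0.001]
ft_force: [0.1, -1.6, -1.7]
gripper_width: 0.143
grasp_force: 59.1
```

Call:
servo_tool(steps=[{"tx": -0.02,"ty": 2.13,"tz": 0.07,"ax": 0,"ay": 0,"az": 1},{"tx": -0.02,"ty": 2.13,"tz": 0.07,"ax": 0,"ay": 0,"az": 1},{"tx": -0.02,"ty": 2.13,"tz": 0.07,"ax": 0,"ay": 0,"az": 1},{"tx": -0.02,"ty": 2.13,"tz": 0.07,"ax": 0,"ay": 0,"az": 1}])

```text
clock: 12.02
ee_pos: [0.4843, -0.07, 0.0908]
tool_rot: [-0.715, 3.058, -0.002]
ft_force: [1.2, -6.4, -0.9]
gripper_width: 0.14
grasp_force: 59.3
```

```bash
cat >> h.py <<'E'
def st(c=(.5930,-.0143)):
    s=r.state();c=np.array(c);d=s["ee_pos"][:2]-c;x=Ro.from_rotvec(s["tool_rot"]).as_matrix()[:,0]
    y=Ro.from_rotvec(s["tool_rot"]).as_matrix()[:,1]
    print("t%.2f R%.4f phi%.2f toolaz%.2f z%.4f Fy %.2f Mz %.2f"%(s["clock"],np.linalg.norm(d),np.degrees(np.arctan2(*d[::-1]))%360,np.degrees(np.arctan2(x[1],x[0]))%360,s["ee_pos"][2],y@s["ft_force"],s["moment"][2]))
E
python3 -c "
from h import *
st()"
```

```text
t12.03 R0.1222 phi207.11 toolaz206.30 z0.0908 Fy -6.24 Mz -0.41
```

Call:
servo_tool(steps=[{"tx": -0.02,"ty": 2.13,"tz": 0.07,"ax": 0,"ay": 0,"az": 1},{"tx": -0.02,"ty": 2.13,"tz": 0.07,"ax": 0,"ay": 0,"az": 1},{"tx": -0.02,"ty": 2.13,"tz": 0.07,"ax": 0,"ay": 0,"az": 1}])

```text
clock: 12.4
ee_pos: [0.4814, -0.0642, 0.0905]
tool_rot: [-0.634, 3.076, -0.002]
ft_force: [0.4, -5.9, -1.7]
gripper_width: 0.142
grasp_force: 59.3
```

Call:
servo_tool(steps=[{"tx": -0.02,"ty": 2.13,"tz": 0.07,"ax": 0,"ay": 0,"az": 1},{"tx": -0.02,"ty": 2.13,"tz": 0.07,"ax": 0,"ay": 0,"az": 1},{"tx": -0.02,"ty": 2.13,"tz": 0.07,"ax": 0,"ay": 0,"az": 1},{"tx": -0.02,"ty": 2.13,"tz": 0.07,"ax": 0,"ay": 0,"az": 1},{"tx": -0.02,"ty": 2.13,"tz": 0.07,"ax": 0,"ay": 0,"az": 1}])

```text
clock: 13.02
ee_pos: [0.4774, -0.0542, 0.0902]
tool_rot: [-0.499, 3.101, -0.002]
ft_force: [0.2, -6.0, -1.0]
gripper_width: 0.144
grasp_force: 59.4
```

```bash
python3 -c "
from h import *
st()"
```

```text
t13.03 R0.1223 phi199.06 toolaz198.29 z0.0902 Fy -5.79 Mz -0.46
```

Call:
servo_tool(steps=[{"tx": -0.07,"ty": 4.26,"tz": 0.13,"ax": 0,"ay": 0,"az": 2},{"tx": -0.07,"ty": 4.26,"tz": 0.13,"ax": 0,"ay": 0,"az": 2},{"tx": -0.07,"ty": 4.26,"tz": 0.13,"ax": 0,"ay": 0,"az": 2},{"tx": -0.07,"ty": 4.26,"tz": 0.13,"ax": 0,"ay": 0,"az": 2},{"tx": -0.07,"ty": 4.26,"tz": 0.13,"ax": 0,"ay": 0,"az": 2},{"tx": -0.07,"ty": 4.26,"tz": 0.13,"ax": 0,"ay": 0,"az": 2},{"tx": -0.07,"ty": 4.26,"tz": 0.13,"ax": 0,"ay": 0,"az": 2},{"tx": -0.07,"ty": 4.26,"tz": 0.13,"ax": 0,"ay": 0,"az": 2},{"tx": -0.07,"ty": 4.26,"tz": 0.13,"ax": 0,"ay": 0,"az": 2},{"tx": -0.07,"ty": 4.26,"tz": 0.13,"ax": 0,"ay": 0,"az": 2}])

```text
clock: 14.28
ee_pos: [0.4704, -0.0123, 0.0887]
tool_rot: [-0.048, -3.14, 0.002]
ft_force: [-0.2, -5.7, -0.7]
gripper_width: 0.142
grasp_force: 59.4
```

Call:
servo_tool(steps=[{"tx": -0.07,"ty": 4.26,"tz": 0.13,"ax": 0,"ay": 0,"az": 2},{"tx": -0.07,"ty": 4.26,"tz": 0.13,"ax": 0,"ay": 0,"az": 2},{"tx": -0.07,"ty": 4.26,"tz": 0.13,"ax": 0,"ay": 0,"az": 2},{"tx": -0.07,"ty": 4.26,"tz": 0.13,"ax": 0,"ay": 0,"az": 2},{"tx": -0.07,"ty": 4.26,"tz": 0.13,"ax": 0,"ay": 0,"az": 2},{"tx": -0.07,"ty": 4.26,"tz": 0.13,"ax": 0,"ay": 0,"az": 2},{"tx": -0.07,"ty": 4.26,"tz": 0.13,"ax": 0,"ay": 0,"az": 2},{"tx": -0.07,"ty": 4.26,"tz": 0.13,"ax": 0,"ay": 0,"az": 2},{"tx": -0.07,"ty": 4.26,"tz": 0.13,"ax": 0,"ay": 0,"az": 2},{"tx": -0.07,"ty": 4.26,"tz": 0.13,"ax": 0,"ay": 0,"az": 2}])

```text
clock: 15.52
ee_pos: [0.4781, 0.0292, 0.0872]
tool_rot: [-0.592, -3.083, 0.003]
ft_force: [-1.2, -5.7, -0.1]
gripper_width: 0.144
grasp_force: 59.5
```

```bash
python3 -c "
from h import *
st()"
```

```text
t15.53 R0.1229 phi159.25 toolaz158.26 z0.0872 Fy -5.71 Mz -0.51
```

Call:
servo_tool(steps=[{"tx": -0.12,"ty": 4.26,"tz": 0.12,"ax": 0,"ay": 0,"az": 2},{"tx": -0.12,"ty": 4.26,"tz": 0.12,"ax": 0,"ay": 0,"az": 2},{"tx": -0.12,"ty": 4.26,"tz": 0.12,"ax": 0,"ay": 0,"az": 2},{"tx": -0.12,"ty": 4.26,"tz": 0.12,"ax": 0,"ay": 0,"az": 2},{"tx": -0.12,"ty": 4.26,"tz": 0.12,"ax": 0,"ay": 0,"az": 2},{"tx": -0.12,"ty": 4.26,"tz": 0.12,"ax": 0,"ay": 0,"az": 2},{"tx": -0.12,"ty": 4.26,"tz": 0.12,"ax": 0,"ay": 0,"az": 2}])

```text
clock: 16.4
ee_pos: [0.4917, 0.0553, 0.0862]
tool_rot: [-0.963, -2.987, 0.004]
ft_force: [-1.9, -5.3, -0.3]
gripper_width: 0.139
grasp_force: 59.5
```

Call:
servo_tool(steps=[{"tx": -0.12,"ty": 4.26,"tz": 0.12,"ax": 0,"ay": 0,"az": 2},{"tx": -0.12,"ty": 4.26,"tz": 0.12,"ax": 0,"ay": 0,"az": 2},{"tx": -0.12,"ty": 4.26,"tz": 0.12,"ax": 0,"ay": 0,"az": 2},{"tx": -0.12,"ty": 4.26,"tz": 0.12,"ax": 0,"ay": 0,"az": 2},{"tx": -0.12,"ty": 4.26,"tz": 0.12,"ax": 0,"ay": 0,"az": 2},{"tx": 0,"ty": 0,"tz": 0,"ax": 0,"ay": 0,"az": 0}])

```text
clock: 17.15
ee_pos: [0.5054, 0.0718, 0.0854]
tool_rot: [-1.216, -2.892, 0.004]
ft_force: [-2.9, -5.5, 0.3]
gripper_width: 0.141
grasp_force: 59.5
```

```bash
python3 -c "
from h import *
st()"
```

```text
t17.15 R0.1228 phi135.51 toolaz134.38 z0.0854 Fy -5.98 Mz -0.43
```

Call:
servo_tool(steps=[{"tx": 0,"ty": -4.26,"tz": 0,"ax": 0,"ay": 0,"az": -2},{"tx": 0,"ty": -2.1,"tz": 0,"ax": 0,"ay": 0,"az": -1},{"tx": 0,"ty": 0,"tz": 0,"ax": 0,"ay": 0,"az": 0}])

```text
clock: 17.52
ee_pos: [0.5023, 0.0681, 0.0859]
tool_rot: [-1.138, -2.926, 0.0]
ft_force: [-4.3, -4.1, -0.8]
gripper_width: 0.14
grasp_force: 59.3
```

Call:
servo_tool(steps=[{"tx": 2,"ty": 0,"tz": 0,"ax": 0,"ay": 0,"az": 0},{"tx": 6,"ty": 0,"tz": 0,"ax": 0,"ay": 0,"az": 0},{"tx": 8,"ty": 0,"tz": 0,"ax": 0,"ay": 0,"az": 0},{"tx": 9,"ty": 0,"tz": 0,"ax": 0,"ay": 0,"az": 0},{"tx": 5,"ty": 0,"tz": 0,"ax": 0,"ay": 0,"az": 0}])

```text
clock: 18.15
ee_pos: [0.4809, 0.0897, 0.0861]
tool_rot: [-1.136, -2.929, -0.001]
ft_force: [0.6, -0.7, -1.6]
gripper_width: 0.14
grasp_force: 59.1
```

```bash
python3 -c "
from h import *
st()"
```

```text
t18.15 R0.1530 phi137.15 toolaz137.62 z0.0861 Fy -0.10 Mz 0.04
```

Call:
servo_tool(steps=[{"tx": -1.49,"ty": -21.3,"tz": 0,"ax": 0,"ay": 0,"az": -8},{"tx": -1.49,"ty": -21.3,"tz": 0,"ax": 0,"ay": 0,"az": -8},{"tx": -1.49,"ty": -21.3,"tz": 0,"ax": 0,"ay": 0,"az": -8},{"tx": -1.49,"ty": -21.3,"tz": 0,"ax": 0,"ay": 0,"az": -8},{"tx": -1.49,"ty": -21.3,"tz": 0,"ax": 0,"ay": 0,"az": -8},{"tx": -1.49,"ty": -21.3,"tz": 0,"ax": 0,"ay": 0,"az": -8},{"tx": -1.49,"ty": -21.3,"tz": 0,"ax": 0,"ay": 0,"az": -8},{"tx": -1.49,"ty": -21.3,"tz": 0,"ax": 0,"ay": 0,"az": -8},{"tx": 0,"ty": 0,"tz": 0,"ax": 0,"ay": 0,"az": 0}])

```text
clock: 19.27
ee_pos: [0.4525, -0.0726, 0.0862]
tool_rot: [-0.58, 3.086, -0.001]
ft_force: [0.1, 0.2, -2.5]
gripper_width: 0.142
grasp_force: 59.2
```

```bash
python3 - <<'E'
from h import *
st()
S=cam("side",8);S0=dict(S);S0["avg"]=np.load("pre.npz")["S"]
c0=np.array([.5915,-.0143])
def unw(S,h):
    A=np.radians(np.arange(20,200,.5));Z=np.linspace(.074+h+.031,.074+h-.006,74)
    g=np.array([[ [c0[0]+.042*np.cos(a),c0[1]+.042*np.sin(a),z] for a in A[::-1]] for z in Z])
    uv=proj(S,g.reshape(-1,3)).reshape(len(Z),len(A),2).astype(np.float32)
    im=cv2.remap(S["avg"].astype(np.float32)[:,:,::-1].copy(),uv,None,cv2.INTER_CUBIC)
    o=cv2.resize(im,(720,296));o=np.clip((o-40)*1.3,0,255).astype(np.uint8)
    for d in range(20,200,10):
        x=int((200-d)*4);cv2.line(o,(x,0),(x,8),(0,0,255),1);cv2.putText(o,str(d),(x,20),0,.4,(0,0,255))
    return o
cv2.imwrite("pics/unw2.png",np.vstack([unw(S0,.0072),unw(S,.0024)]))
E
```

```text
t19.27 R0.1522 phi202.54 toolaz201.29 z0.0862 Fy 0.16 Mz 0.04
```

View pics/unw2.png

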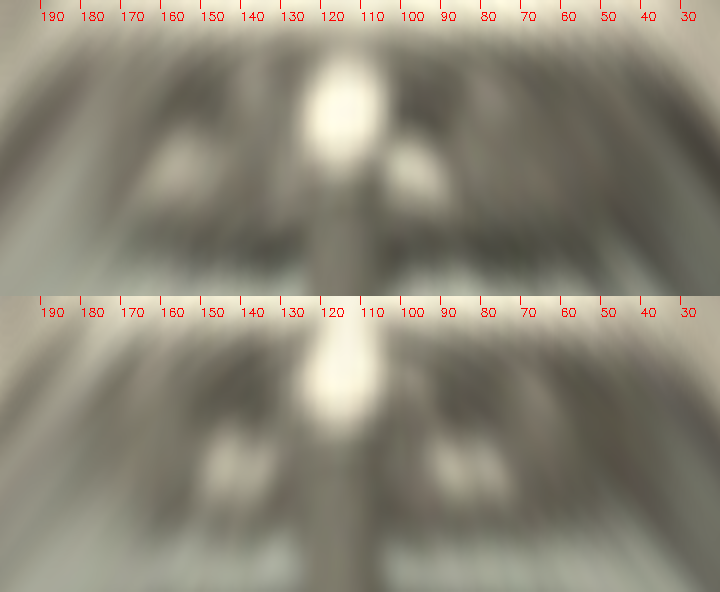

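Call:
servo_tool(steps=[{"tx": 0,"ty": 1.4,"tz": -0.3,"ax": 0,"ay": 0,"az": -0.7},{"tx": -5,"ty": 0,"tz": 0,"ax": 0,"ay": 0,"az": 0},{"tx": -5,"ty": 0,"tz": 0,"ax": 0,"ay": 0,"az": 0},{"tx": -4,"ty": 0,"tz": 0,"ax": 0,"ay": 0,"az": 0},{"tx": -3,"ty": 0,"tz": 0,"ax": 0,"ay": 0,"az": 0},{"tx": -1,"ty": 0,"tz": 0,"ax": 0,"ay": 0,"az": 0},{"tx": 0,"ty": 0,"tz": 0,"ax": 0,"ay": 0,"az": 0}])

```text
clock: 20.55
ee_pos: [0.4678, -0.0631, 0.0863]
tool_rot: [0.605, -3.083, -0.0]
ft_force: [-0.1, 0.4, -2.3]
gripper_width: 0.141
grasp_force: 59.2
```

Call:
servo_tool(steps=[{"tx": -1,"ty": 0,"tz": 0,"ax": 0,"ay": 0,"az": 0},{"tx": -1,"ty": 0,"tz": 0,"ax": 0,"ay": 0,"az": 0},{"tx": -1,"ty": 0,"tz": 0,"ax": 0,"ay": 0,"az": 0},{"tx": 0,"ty": 0,"tz": 0,"ax": 0,"ay": 0,"az": 0}])

```text
clock: 21.05
ee_pos: [0.4707, -0.0619, 0.0863]
tool_rot: [-0.605, 3.083, 0.0]
ft_force: [-0.5, -0.8, -1.7]
gripper_width: 0.141
grasp_force: 59.2
```

Call:
servo_tool(steps=[{"tx": -1,"ty": 0,"tz": 0,"ax": 0,"ay": 0,"az": 0},{"tx": -1,"ty": 0,"tz": 0,"ax": 0,"ay": 0,"az": 0},{"tx": 0,"ty": 0,"tz": 0,"ax": 0,"ay": 0,"az": 0}])

```text
clock: 21.42
ee_pos: [0.4726, -0.0611, 0.0863]
tool_rot: [-0.605, 3.083, 0.0]
ft_force: [-0.7, 0.5, -2.0]
gripper_width: 0.144
grasp_force: 59.2
```

Call:
servo_tool(steps=[{"tx": -1,"ty": 0,"tz": 0,"ax": 0,"ay": 0,"az": 0},{"tx": -1,"ty": 0,"tz": 0,"ax": 0,"ay": 0,"az": 0},{"tx": 0,"ty": 0,"tz": 0,"ax": 0,"ay": 0,"az": 0}])

```text
clock: 21.8
ee_pos: [0.4745, -0.0604, 0.0863]
tool_rot: [-0.605, 3.083, 0.0]
ft_force: [-0.2, -0.6, -2.0]
gripper_width: 0.144
grasp_force: 59.2
```

```bash
python3 -c "
from h import *
st()"
```

```text
t21.80 R0.1272 phi201.25 toolaz202.21 z0.0863 Fy -0.45 Mz 0.04
```

Call:
servo_tool(steps=[{"tx": -1.5,"ty": 0,"tz": 0,"ax": 0,"ay": 0,"az": 0},{"tx": -1.5,"ty": 0,"tz": 0,"ax": 0,"ay": 0,"az": 0},{"tx": -1.5,"ty": 0,"tz": 0,"ax": 0,"ay": 0,"az": 0},{"tx": -0.02,"ty": 2.13,"tz": 0.07,"ax": 0,"ay": 0,"az": 1},{"tx": -0.02,"ty": 2.13,"tz": 0.07,"ax": 0,"ay": 0,"az": 1},{"tx": -0.02,"ty": 2.13,"tz": 0.07,"ax": 0,"ay": 0,"az": 1},{"tx": -0.02,"ty": 2.13,"tz": 0.07,"ax": 0,"ay": 0,"az": 1}])

```text
clock: 22.68
ee_pos: [0.4759, -0.0515, 0.0862]
tool_rot: [-0.493, 3.102, -0.001]
ft_force: [1.1, -4.0, -1.4]
gripper_width: 0.143
grasp_force: 59.3
```

Call:
servo_tool(steps=[{"tx": -0.02,"ty": 2.13,"tz": 0.07,"ax": 0,"ay": 0,"az": 1},{"tx": -0.02,"ty": 2.13,"tz": 0.07,"ax": 0,"ay": 0,"az": 1},{"tx": -0.02,"ty": 2.13,"tz": 0.07,"ax": 0,"ay": 0,"az": 1},{"tx": -0.02,"ty": 2.13,"tz": 0.07,"ax": 0,"ay": 0,"az": 1}])

```text
clock: 23.18
ee_pos: [0.4735, -0.0438, 0.0859]
tool_rot: [-0.383, 3.117, -0.002]
ft_force: [1.2, -5.0, -2.0]
gripper_width: 0.144
grasp_force: 59.4
```

Call:
servo_tool(steps=[{"tx": -0.02,"ty": 2.13,"tz": 0.07,"ax": 0,"ay": 0,"az": 1},{"tx": -0.02,"ty": 2.13,"tz": 0.07,"ax": 0,"ay": 0,"az": 1}])

```text
clock: 23.42
ee_pos: [0.4725, -0.0396, 0.0858]
tool_rot: [-0.328, 3.124, -0.002]
ft_force: [1.6, -5.6, -1.4]
gripper_width: 0.145
grasp_force: 59.4
```

Call:
servo_tool(steps=[{"tx": -0.02,"ty": 2.13,"tz": 0.07,"ax": 0,"ay": 0,"az": 1},{"tx": -0.02,"ty": 2.13,"tz": 0.07,"ax": 0,"ay": 0,"az": 1}])

```text
clock: 23.68
ee_pos: [0.4717, -0.0354, 0.0856]
tool_rot: [-0.274, 3.129, -0.002]
ft_force: [1.5, -5.3, -1.6]
gripper_width: 0.144
grasp_force: 59.4
```

```bash
python3 -c "
from h import *
st()"
```

```text
t23.68 R0.1231 phi189.88 toolaz190.00 z0.0856 Fy -5.43 Mz -0.49
```

Call:
servo_tool(steps=[{"tx": -0.03,"ty": 2.13,"tz": 0.07,"ax": 0,"ay": 0,"az": 1},{"tx": -0.03,"ty": 2.13,"tz": 0.07,"ax": 0,"ay": 0,"az": 1},{"tx": -0.03,"ty": 2.13,"tz": 0.07,"ax": 0,"ay": 0,"az": 1},{"tx": -0.03,"ty": 2.13,"tz": 0.07,"ax": 0,"ay": 0,"az": 1},{"tx": -0.03,"ty": 2.13,"tz": 0.07,"ax": 0,"ay": 0,"az": 1},{"tx": -0.03,"ty": 2.13,"tz": 0.07,"ax": 0,"ay": 0,"az": 1},{"tx": -0.03,"ty": 2.13,"tz": 0.07,"ax": 0,"ay": 0,"az": 1},{"tx": -0.03,"ty": 2.13,"tz": 0.07,"ax": 0,"ay": 0,"az": 1}])

```text
clock: 24.68
ee_pos: [0.4698, -0.0186, 0.085]
tool_rot: [-0.055, 3.141, -0.002]
ft_force: [0.4, -5.2, -1.3]
gripper_width: 0.142
grasp_force: 59.4
```

Call:
servo_tool(steps=[{"tx": -0.03,"ty": 2.13,"tz": 0.07,"ax": 0,"ay": 0,"az": 1},{"tx": -0.03,"ty": 2.13,"tz": 0.07,"ax": 0,"ay": 0,"az": 1},{"tx": -0.03,"ty": 2.13,"tz": 0.07,"ax": 0,"ay": 0,"az": 1},{"tx": -0.03,"ty": 2.13,"tz": 0.07,"ax": 0,"ay": 0,"az": 1}])

```text
clock: 25.18
ee_pos: [0.4697, -0.0101, 0.0847]
tool_rot: [0.055, 3.141, -0.002]
ft_force: [0.8, -6.3, -1.0]
gripper_width: 0.141
grasp_force: 59.4
```

Call:
servo_tool(steps=[{"tx": -0.03,"ty": 2.13,"tz": 0.07,"ax": 0,"ay": 0,"az": 1},{"tx": -0.03,"ty": 2.13,"tz": 0.07,"ax": 0,"ay": 0,"az": 1}])

```text
clock: 25.42
ee_pos: [0.4699, -0.0058, 0.0846]
tool_rot: [0.11, 3.139, -0.002]
ft_force: [1.2, -6.1, -0.7]
gripper_width: 0.144
grasp_force: 59.4
```

```bash
python3 -c "
from h import *
st()"
```

```text
t25.43 R0.1234 phi176.05 toolaz175.99 z0.0846 Fy -6.02 Mz -0.52
```

Call:
servo_tool(steps=[{"tx": -0.03,"ty": 2.13,"tz": 0.07,"ax": 0,"ay": 0,"az": 1},{"tx": -0.03,"ty": 2.13,"tz": 0.07,"ax": 0,"ay": 0,"az": 1},{"tx": -0.03,"ty": 2.13,"tz": 0.07,"ax": 0,"ay": 0,"az": 1}])

```text
clock: 25.8
ee_pos: [0.4704, 0.0005, 0.0843]
tool_rot: [0.192, 3.135, -0.002]
ft_force: [-0.1, -6.5, -1.2]
gripper_width: 0.144
grasp_force: 59.5
```

Call:
servo_tool(steps=[{"tx": -0.03,"ty": 2.13,"tz": 0.07,"ax": 0,"ay": 0,"az": 1},{"tx": -0.03,"ty": 2.13,"tz": 0.07,"ax": 0,"ay": 0,"az": 1}])

```text
clock: 26.05
ee_pos: [0.471, 0.0047, 0.0842]
tool_rot: [0.247, 3.132, -0.002]
ft_force: [0.5, -6.5, -1.2]
gripper_width: 0.141
grasp_force: 59.5
```

Call:
servo_tool(steps=[{"tx": -0.03,"ty": 2.13,"tz": 0.07,"ax": 0,"ay": 0,"az": 1},{"tx": -0.03,"ty": 2.13,"tz": 0.07,"ax": 0,"ay": 0,"az": 1}])

```text
clock: 26.3
ee_pos: [0.4717, 0.0089, 0.084]
tool_rot: [0.301, 3.127, -0.002]
ft_force: [0.6, -5.9, -0.2]
gripper_width: 0.147
grasp_force: 59.5
```

Call:
servo_tool(steps=[{"tx": -0.03,"ty": 2.13,"tz": 0.07,"ax": 0,"ay": 0,"az": 1},{"tx": -0.03,"ty": 2.13,"tz": 0.07,"ax": 0,"ay": 0,"az": 1}])

```text
clock: 26.55
ee_pos: [0.4725, 0.013, 0.0839]
tool_rot: [0.356, 3.121, -0.002]
ft_force: [1.2, -6.4, -0.8]
gripper_width: 0.145
grasp_force: 59.5
```

Call:
servo_tool(steps=[{"tx": -0.03,"ty": 2.13,"tz": 0.07,"ax": 0,"ay": 0,"az": 1},{"tx": -0.03,"ty": 2.13,"tz": 0.07,"ax": 0,"ay": 0,"az": 1}])

```text
clock: 26.8
ee_pos: [0.4735, 0.0171, 0.0837]
tool_rot: [-0.411, -3.115, 0.002]
ft_force: [0.5, -5.9, -0.5]
gripper_width: 0.142
grasp_force: 59.5
```

Call:
servo_tool(steps=[{"tx": -0.03,"ty": 2.13,"tz": 0.07,"ax": 0,"ay": 0,"az": 1},{"tx": -0.03,"ty": 2.13,"tz": 0.07,"ax": 0,"ay": 0,"az": 1}])

```text
clock: 27.05
ee_pos: [0.4746, 0.0211, 0.0835]
tool_rot: [-0.465, -3.107, 0.002]
ft_force: [0.9, -6.6, -1.0]
gripper_width: 0.145
grasp_force: 59.5
```

Call:
servo_tool(steps=[{"tx": -0.03,"ty": 2.13,"tz": 0.07,"ax": 0,"ay": 0,"az": 1},{"tx": -0.03,"ty": 2.13,"tz": 0.07,"ax": 0,"ay": 0,"az": 1}])

```text
clock: 27.3
ee_pos: [0.4759, 0.0252, 0.0834]
tool_rot: [-0.519, -3.098, 0.002]
ft_force: [1.2, -5.4, -0.5]
gripper_width: 0.144
grasp_force: 59.5
```

Call:
servo_tool(steps=[{"tx": -0.03,"ty": 2.13,"tz": 0.07,"ax": 0,"ay": 0,"az": 1},{"tx": -0.03,"ty": 2.13,"tz": 0.07,"ax": 0,"ay": 0,"az": 1}])

```text
clock: 27.55
ee_pos: [0.4772, 0.0291, 0.0832]
tool_rot: [-0.573, -3.089, 0.003]
ft_force: [-0.4, -6.8, -0.1]
gripper_width: 0.141
grasp_force: 59.5
```

```bash
python3 -c "
from h import *
st()"
```

```text
t27.55 R0.1236 phi159.43 toolaz158.98 z0.0832 Fy -6.53 Mz -0.55
```

Call:
servo_tool(steps=[{"tx": -0.03,"ty": 2.13,"tz": 0.07,"ax": 0,"ay": 0,"az": 1},{"tx": -0.03,"ty": 2.13,"tz": 0.07,"ax": 0,"ay": 0,"az": 1}])

```text
clock: 27.8
ee_pos: [0.4785, 0.0324, 0.0831]
tool_rot: [-0.629, -3.077, 0.004]
ft_force: [-0.8, -9.3, 0.0]
gripper_width: 0.141
grasp_force: 59.7
```

```bash
python3 -c "
from h import *
st()"
```

```text
t27.80 R0.1237 phi157.82 toolaz156.91 z0.0831 Fy -8.85 Mz -0.65
```

Call:
servo_tool(steps=[{"tx": 0,"ty": -2.1,"tz": 0,"ax": 0,"ay": 0,"az": -1},{"tx": 0,"ty": 0,"tz": 0,"ax": 0,"ay": 0,"az": 0}])

```text
clock: 28.05
ee_pos: [0.4778, 0.0306, 0.0831]
tool_rot: [-0.6, -3.083, 0.003]
ft_force: [0.2, -7.9, -0.2]
gripper_width: 0.141
grasp_force: 59.6
```

```bash
python3 -c "
from h import *
st()"
```

```text
t28.05 R0.1236 phi158.69 toolaz157.98 z0.0831 Fy -7.25 Mz -0.54
```

Call:
servo_tool(steps=[{"tx": 0,"ty": -4.3,"tz": 0,"ax": 0,"ay": 0,"az": -2},{"tx": 0,"ty": -4.3,"tz": 0,"ax": 0,"ay": 0,"az": -2},{"tx": 0,"ty": 0,"tz": 0,"ax": 0,"ay": 0,"az": 0}])

```text
clock: 28.42
ee_pos: [0.4752, 0.0243, 0.0832]
tool_rot: [-0.488, -3.103, 0.0]
ft_force: [0.0, -4.1, -0.4]
gripper_width: 0.141
grasp_force: 59.4
```

Call:
servo_tool(steps=[{"tx": 3,"ty": 0,"tz": 0,"ax": 0,"ay": 0,"az": 0},{"tx": 7,"ty": 0,"tz": 0,"ax": 0,"ay": 0,"az": 0},{"tx": 10,"ty": 0,"tz": 0,"ax": 0,"ay": 0,"az": 0},{"tx": 12,"ty": 0,"tz": 0,"ax": 0,"ay": 0,"az": 0},{"tx": 8,"ty": 0,"tz": 0,"ax": 0,"ay": 0,"az": 0}])

```text
clock: 29.05
ee_pos: [0.436, 0.0377, 0.0832]
tool_rot: [-0.484, -3.103, -0.0]
ft_force: [1.2, 0.4, -1.6]
gripper_width: 0.143
grasp_force: 59.2
```

```bash
python3 - <<'E'
from h import *
st()
S=cam("side",8);S0=dict(S);S0["avg"]=np.load("pre.npz")["S"]
a=[cv2.resize(np.clip(q["avg"][215:280,300:352,::-1],0,255).astype(np.uint8),(400,500),interpolation=cv2.INTER_CUBIC) for q in(S0,S)]
cv2.imwrite("pics/home.png",np.hstack(a))
# ring-top vertical shift: strip templ. at ring left/right
g0,g1=[cv2.GaussianBlur(q["avg"].mean(2).astype(np.float32),(0,0),.8) for q in(S0,S)]
for x in(312,316,335,340):
    t=np.arange(228,262,.1);f=lambda g:np.interp(t,np.arange(480),g[:,x])
    a0,a1=np.gradient(f(g0)),np.gradient(f(g1));i,j=np.argmin(a0),np.argmin(a1);print(x,t[i],t[j])
def pz(z):return proj(S,[.5915,-.0143,z])[0,1]
print("px per mm",(pz(.105)-pz(.110))/5)
E
```

```text
t29.05 R0.1654 phi161.67 toolaz162.27 z0.0832 Fy 0.73 Mz -0.02
312 249.1999999999988 251.19999999999868
316 251.19999999999868 254.2999999999985
335 251.19999999999868 254.69999999999848
340 248.19999999999885 251.19999999999868
px per mm 0.3391295423067163
```

View pics/home.png

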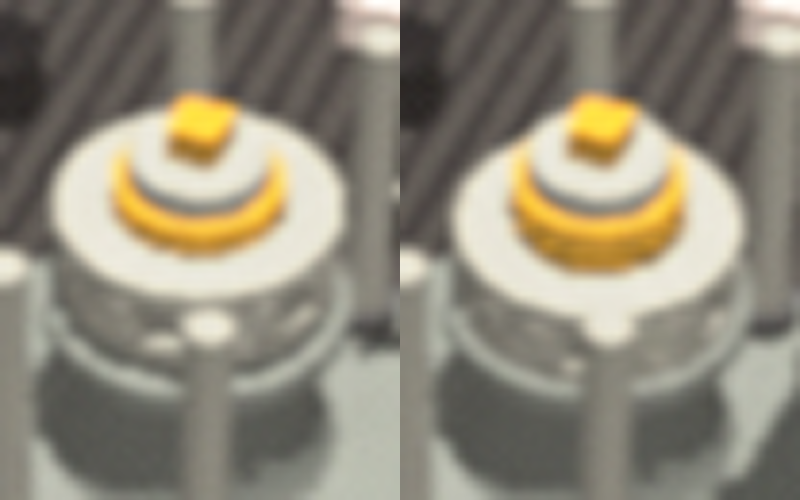

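Call:
servo_tool(steps=[{"tx": 0,"ty": 0,"tz": -40,"ax": 0,"ay": 0,"az": 0},{"tx": 0,"ty": 0,"tz": -45,"ax": 0,"ay": 0,"az": 0},{"tx": 0,"ty": 0,"tz": 0,"ax": 0,"ay": 0,"az": -8.6},{"tx": 0,"ty": 0,"tz": 0,"ax": 0,"ay": 0,"az": -8.6},{"tx": -2.4,"ty": -47,"tz": 0,"ax": 0,"ay": 0,"az": 0},{"tx": -2.4,"ty": -47,"tz": 0,"ax": 0,"ay": 0,"az": 0},{"tx": -2.4,"ty": -47,"tz": 0,"ax": 0,"ay": 0,"az": 0},{"tx": -2.4,"ty": -47,"tz": 0,"ax": 0,"ay": 0,"az": 0},{"tx": -2.4,"ty": -47,"tz": 0,"ax": 0,"ay": 0,"az": 0},{"tx": -2.4,"ty": -47,"tz": 0,"ax": 0,"ay": 0,"az": 0},{"tx": -2.4,"ty": -47,"tz": 0,"ax": 0,"ay": 0,"az": 0},{"tx": 0,"ty": 0,"tz": 40,"ax": 0,"ay": 0,"az": 0},{"tx": 0,"ty": 0,"tz": 40,"ax": 0,"ay": 0,"az": 0},{"tx": 0,"ty": 0,"tz": 0,"ax": 0,"ay": 0,"az": 0}])

```text
clock: 31.2
ee_pos: [0.4484, -0.2911, 0.0857]
tool_rot: [-0.017, -3.136, -0.006]
ft_force: [-0.9, 0.1, -2.1]
gripper_width: 0.142
grasp_force: 59.3
```

```bash
python3 -c "
from h import *
delta([.4525,-.2915,.0115],179.5)"
```

```text
t 31.2 rot [ 0.2  -0.34 -0.13] then trans mm [-4.1 -0.3 74.2]
```

Call:
servo_tool(steps=[{"tx": -4,"ty": 0,"tz": 35,"ax": 0,"ay": 0,"az": 0},{"tx": 0,"ty": 0,"tz": 25,"ax": 0,"ay": 0,"az": 0},{"tx": 0,"ty": 0,"tz": 8,"ax": 0,"ay": 0,"az": 0},{"tx": 0,"ty": 0,"tz": 3,"ax": 0,"ay": 0,"az": 0},{"tx": 0,"ty": 0,"tz": 0,"ax": 0,"ay": 0,"az": 0}])

```text
clock: 31.82
ee_pos: [0.4555, -0.2928, 0.0182]
tool_rot: [0.016, 3.14, -0.001]
ft_force: [0.5, 0.2, -1.2]
gripper_width: 0.142
grasp_force: 59.3
```

Call:
servo_tool(steps=[{"tx": 0,"ty": 0,"tz": 1,"ax": 0,"ay": 0,"az": 0},{"tx": 0,"ty": 0,"tz": 1,"ax": 0,"ay": 0,"az": 0},{"tx": 0,"ty": 0,"tz": 0,"ax": 0,"ay": 0,"az": 0}])

```text
clock: 32.2
ee_pos: [0.4549, -0.2923, 0.0153]
tool_rot: [0.016, 3.141, -0.0]
ft_force: [-0.1, 0.0, -1.0]
gripper_width: 0.139
grasp_force: 59.3
```

Call:
servo_tool(steps=[{"tx": 0,"ty": 0,"tz": 2,"ax": 0,"ay": 0,"az": 0},{"tx": 0,"ty": 0,"tz": 1.5,"ax": 0,"ay": 0,"az": 0},{"tx": 0,"ty": 0,"tz": 0.7,"ax": 0,"ay": 0,"az": 0},{"tx": 0,"ty": 0,"tz": 0,"ax": 0,"ay": 0,"az": 0}])

```text
clock: 32.7
ee_pos: [0.4547, -0.2923, 0.0108]
tool_rot: [-0.017, -3.141, -0.0]
ft_force: [-0.1, 0.0, -2.8]
gripper_width: 0.14
grasp_force: 59.3
```

Call:
servo_tool(steps=[{"tx": 0,"ty": 0,"tz": 0,"ax": 0,"ay": 0,"az": 0},{"tx": 0,"ty": 0,"tz": 0,"ax": 0,"ay": 0,"az": 0},{"tx": 0,"ty": 0,"tz": 0,"ax": 0,"ay": 0,"az": 0},{"tx": 0,"ty": 0,"tz": 0,"ax": 0,"ay": 0,"az": 0},{"tx": 0,"ty": 0,"tz": 0,"ax": 0,"ay": 0,"az": 0}], jaw=0.5)

```text
clock: 33.33
ee_pos: [0.4548, -0.2923, 0.011]
tool_rot: [0.016, 3.142, -0.0]
ft_force: [-0.4, 0.6, -0.6]
gripper_width: 0.502
grasp_force: 0.0
```

Call:
servo_tool(steps=[{"tx": 0,"ty": 0,"tz": -10,"ax": 0,"ay": 0,"az": 0},{"tx": 0,"ty": 0,"tz": -40,"ax": 0,"ay": 0,"az": 0},{"tx": 0,"ty": 0,"tz": -50,"ax": 0,"ay": 0,"az": 0},{"tx": 40,"ty": 0,"tz": -50,"ax": 0,"ay": 0,"az": 0},{"tx": 0,"ty": 0,"tz": 0,"ax": 0,"ay": 0,"az": 0},{"tx": 0,"ty": 0,"tz": 0,"ax": 0,"ay": 0,"az": 0}])

```text
clock: 34.08
ee_pos: [0.4162, -0.2918, 0.1601]
tool_rot: [0.016, 3.14, -0.0]
ft_force: [1.4, 0.5, -0.9]
gripper_width: 0.504
grasp_force: 0.0
```

```bash
python3 - <<'E'
from h import *
st();a=[cam(n)["img"][:,:,::-1] for n in("top","side")]
t=cv2.resize(a[0][215:365,400:510],(370,500));s=cv2.resize(a[1][170:270,290:460],(430,253))
m=np.zeros((500,800,3),np.uint8);m[:,:370]=t;m[:253,370:]=s;cv2.imwrite("pics/end.png",m)
E
```

```text
t34.08 R0.3290 phi237.50 toolaz179.40 z0.1601 Fy 0.51 Mz 0.01
```

View pics/end.png

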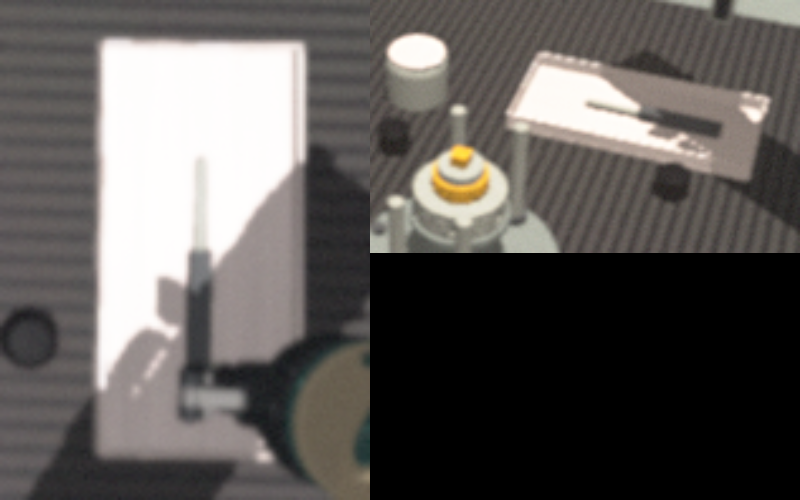

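The bar lies flat inside the tray, from the tip at (200,158) to the grip end near (195,410). The gripper is clear of it and the rollers haven't moved. Handing in.

```bash
python3 -c "
from bench import r
print(r.close_job())"
```

```text
the job is handed in; nothing more can be done
None
```

I screwed the ring down in two strokes until I felt the stop (about 9 N, inside the 12 N limit), laid the bar back flat in the tray, and handed the job in at about 34 s; no verdict came back.

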